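# Prop the guard cover and set the trim knob

### The job

On the small sloping trim unit, prop the flip cover open with its loose stay bar: lay the bar level in the open notches on top of both cheek brackets so that the cover leans on it. Then turn the knob beneath the cover clockwise until its pointer line stands at the raised tab of the index ring. Leave the cover propped and the knob set, do not shift the index ring, and leave the bottle, the beaker and the timer where they are.

Things in the scene. Friction and masses are not known exactly. Their poses are not given: they have to be found in the camera images.
- trim_unit: Grey bench unit, fixed, 169 mm deep (x), 110 mm wide (y). Origin under it on the table, front face at x = -85 mm; x points to its back, y to its left, z up. Its panel slopes: front edge 40 mm high, rising 30 degrees towards the back over 160 mm of slope. Near the back edge stand two aluminium cheek brackets, 7 mm thick, centred at y = +-53 mm, that carry the cover's hinge and, at their tops, the notches (see notch_mid)
- notch_mid (a point): Point midway between the two notches (one per cheek, at y = +-53 mm of the unit), where the axis of a seated stay bar lies; at (-16, 0, 221) mm of trim_unit, axes as trim_unit. Each notch is open to the top, 19 mm wide in x, flat-bottomed 6 mm below this point; its horns, 8 mm thick in x, end 10 mm above this point
- cover_hinge (a point): Middle of the cover's hinge axis, at (35, 0, 153) mm of trim_unit; the axis runs along the unit's y; axes as trim_unit
- cover (a joint): Angle of the flip cover, rad: 0 shut (parallel to the panel, 38 mm off it, sloping down to the front), grows as it opens up and back, stop at 1.95. It has no catch and falls shut by its weight (100 g) from every angle; resting on the seated bar it stands at about 1.57. The cover is a plain white plate, 175 mm from the hinge to the lip, 90 mm wide, 4 mm thick
- cover_lip (a point): Middle of the cover's free edge, a 6 mm thick round roll, 175 mm from the hinge. Shut, it overhangs the unit's front face by 32 mm at 65 mm above the table
- stay_mid (a point): On the axis of the loose stay bar, the point that belongs at notch_mid. The bar is a straight aluminium square bar, 12 x 12 mm, along its own y, from y = +81 mm (short dark steel end piece) to y = -133 mm (handle end) of this point, about 70 g, balancing about 25 mm to the handle side of this point. Lying flat this point is 6 mm above the table; z up
- stay_grip (a point): Centre of the bar's black upright handle, 14 mm (x) x 30 mm (y) x 50 mm (z), at y = -125 mm from stay_mid and 19 mm above the bar's axis (25 mm above the bar's underside); axes as the bar. It hangs out to the unit's right (-y) when the bar is laid in the notches the right way round
- trim_knob (a joint): Angle of the knob, rad, clockwise as one looks down on the panel, 0 with the pointer to the unit's left (+y), stop at 3.6. Stays where it is left; takes about 0.04 N m to turn. The pointer stands at the tab when this equals index_ring
- knob_grip (a point): On the knob's axis, 26 mm off the panel. z of this point is the knob's axis, leaning 30 degrees from vertical towards the unit's front. The knob is a black round fluted knob, 34 mm across from 5 to 32 mm above the panel, on a skirt 42 mm across and 5 mm high. The point turns with the knob
- pointer_tip (a point): Outer end of the knob's white pointer line, at the skirt's rim 21 mm from the knob's axis; the pointer runs along this point's +y
- index_ring (a joint): Angle of the index ring round the knob, rad, same zero and sense as trim_knob; a stiff flat ring 62 mm across, 3 mm high, not to be moved
- index_tab (a point): Raised dark tab on the index ring, 3 x 9 mm, its top 5 mm above the panel, 26.5 mm from the knob's axis, which lies towards this point's -y
- reagent_bottle: Brown bottle with a blue cap, bystander, 70 mm across, 138 mm high, origin at the centre of its underside
- beaker: Small clear beaker, bystander, 52 mm across, 70 mm high, origin at the centre of its underside
- small_timer: White timer lying flat, bystander, 64 x 64 x 19 mm, origin at the centre of its underside

How it is judged (in metres and radians):
On the way, in this order (a step that is already met when the one before it is completed fails the run):
1. the stay bar lies in both notches, let go, and the cover leans on it (z of stay_mid in the frame of notch_mid between -0.005 and 0.005 m and x of stay_mid in the frame of notch_mid between -0.008 and 0.008 m and angle between the y axis of stay_mid and the y axis of notch_mid, either way round below 0.1 rad and value of joint cover above 1.4 rad and contact force between stay_bar and trim_unit above 0.1 N and contact force between the fingers and stay_bar below 0.05 N), for 0.3 s.
2. the knob's pointer stands at the tab of the index ring (x of pointer_tip in the frame of index_tab between -0.0025 and 0.0025 m and y of pointer_tip in the frame of index_tab above -0.02 m), for 0.2 s.
At the end, for the whole second after the job is handed in: The stay bar lies in the notches of both cheeks (its axis within 5 mm in height and 8 mm fore and aft of notch_mid, along the unit's y within 0.1 rad), the cover leans on it at 1.4 to 1.7 rad, and the tip of the knob's pointer is within 2.5 mm sideways of the index tab's middle (about 7 degrees) (all of step 2 and z of stay_mid in the frame of notch_mid between -0.005 and 0.005 m and x of stay_mid in the frame of notch_mid between -0.008 and 0.008 m and angle between the y axis of stay_mid and the y axis of notch_mid, either way round below 0.1 rad and value of joint cover between 1.4 and 1.7 rad); the robot touches nothing.
It fails at once if the index ring is shifted by more than 3 mm at its tab (distance of index_tab from where it was at the start of the episode above 0.003 m).
It fails at once if the bottle, the beaker or the timer is moved by more than 25 mm or tipped (distance of any of reagent_bottle, beaker, small_timer from where it was at the start of the episode above 0.025 m or angle between any of reagent_bottle, beaker, small_timer's own z axis and vertical above 0.5 rad).
It also fails if it takes over 64 s, if anything falls off the work surface, if the arm or the gripper's body presses on something with over 40 N, if the wrist force passes 120 N, or if a joint passes its speed limit or range.

### The arm

A 7-joint arm with a two-finger parallel gripper is mounted at the origin on a cart in front of the work surface, level with it; the furniture and walls round the work are solid. World frame = base frame: x ahead of the robot, y to its left, z up, the work surface at z = 0. Lengths are in m, angles in degrees, forces in N, time in s.
With the tool pointing down it reaches from about 0.35 to 0.9 m from the base axis. Payload 8.1 kg.
Tool frame: the origin (TCP) lies on the centre line of the jaws, within the pads' length; the fingertips stand 8 mm ahead of it and the grasp point (between the pads) lies 11 mm behind it (r.tips_ahead is the z of the fingertips in the tool frame, in m); z points along the fingers, y is the line along which they close (so a half turn about z gives the same grasp; the last joint's range is limited). The gripper opens to 85 mm and grips with 20 to 120 N. Pads are 22 mm wide; open, the fingers measure 114 mm over their backs; the gripper's body (76 mm by 85 mm) begins 54 mm behind the grasp point. The pads swing forward as they close: fully open they stand 13 mm farther back than shut.
Start: joints at [-79.905, 24.895, 1.432, 90.138, -0.665, 64.973, -4.303], TCP at [0.172, 0.601, 0.239] pointing down, gripper open.
Joint ranges: [-149.89, 149.89], [-25.12, 119.58], [-72.63, 75.52], [4.76, 147.25], [-75.54, 255.54], [6.69, 114.76], [-157.13, 157.13]. Speed limits (degrees/s): [127.2, 127.2, 172.46, 172.46, 180, 180, 180].

### API

Orientations are given as a 3x3 rotation matrix whose columns are the frame's x, y, z axes.
In Python, from workcell import r gives the robot as it stands.
- The arm moves only by the tool play_rows, never from a script. Its argument "increments" is a list of rows, each a list of 7 numbers: the turn, a rotation vector about the world's x, y, z in units of 90 degrees (1.0 is 90 degrees), then the shift along the world's x, y, z in units of 12 cm (1.0 is 12 cm), then the gripper's target within -1 to 1 (fully open at 1, half-way at 0, shut at -1). In form: [[wx, wy, wz, dx, dy, dz, fingers], ...]. A call has 1 to 8 rows; each row is the pose to reach, as a shift and turn from the pose commanded when the call began; what a row does not reach only later rows make up. A row lasts 1/12 s, in which the tool goes at most 41.7 mm and 7.16 degrees, less where a joint would pass 70% of its speed; a pose out of reach is approached as far as the arm can. A call with a number of a shift or a turn outside -1 to 1 is refused whole. A call with a gripper value outside its range is refused whole. The fingers move at their own pace and stop on an object; "force" is the grip in N (left out, the last holds). Time passes only in rows, so rows that repeat a pose let the fingers close. It gives the time, the measured TCP pose, the force, the opening and the grip force at its end, in the units of the state.
- r.observe(): the state, without advancing time (a new reading comes with each control period).
- r.camera(name): name is "scene" or "top" or "wrist"; returns a dict with "image" (420x560x3 uint8, red, green, blue), "K" (3x3 intrinsics, pixels), "xyz" and "orientation" of the camera in the world; the wrist camera has in their place "T_tool_cam" (4x4, takes a point from camera to tool coordinates, whose origin is the TCP and whose axes are the flange's). Camera axes: x right, y down, z forward; pixel columns grow to the right and rows downward; lengths in m; the calibration is good to about 2 mm. A picture is of the moment at which its call begins: read the wrist's pose just before it. There is no depth.
- r.job_done(): hands the job in; it is judged then, once.
The state is a dict: "t": time; "q": joint angles; "joint_vel": joint speeds; "joint_efforts": joint torques, N m; "ee_pos": TCP position; "tool_rot": TCP orientation; "ft_force": force on the tool from outside, world axes, zero at the start; "ft_torque": the same for the moment, N m; "grip_width": finger opening in m; "grasp_force": force on a finger pad.
Only numpy, scipy, OpenCV 4.12 (cv2) and the standard library are available. Lean on these libraries where they do the work, as an engineer would, in place of code of your own. Each camera call takes 0.05 s, during which the arm holds its last target. There are 200 camera calls.

## Working session

There is one attempt and no reset: what is moved stays moved. The work goes in short steps, Python scripts to look and compute and a tool call to move; the robot and the scene stay as the last step left them, time stands still between calls to the robot, and variables do not carry over. Pictures are saved under pics/ and viewed, at most 10 in all, crops included, and the job is handed in when it is done.

Besides the shell and the picture viewer there is one more tool, called after "Call:" by a JSON object that holds its "fn" and its "kwargs". play_rows: Moves the arm, as the interface text tells. Shifts and turns lie within -1 to 1; 1 stands for 12 cm of shift or 90 degrees of turn. Its arguments: {"type":"object","properties":{"increments":{"type":"array"},"force":{"type":"number"}},"required":["increments"]}

```bash
mkdir -p pics; cat > h.py <<'E'
from workcell import r
import numpy as np, cv2
def snap(n,f):
    c=r.camera(n); cv2.imwrite(f,cv2.cvtColor(np.asarray(c['image']),cv2.COLOR_RGB2BGR)); return c
def plane(c,u,v,z):
    R=np.array(c['orientation']);p=np.array(c['xyz']);d=R@np.linalg.inv(c['K'])@np.array([u,v,1.])
    return p+d*(z-p[2])/d[2]
def proj(c,P):
    R=np.array(c['orientation']);p=np.array(c['xyz']);q=np.array(c['K'])@(R.T@(np.array(P)-p));return q[:2]/q[2]
E
python3 - <<'E'
from h import *
import pickle
s=r.observe();print(s['ee_pos'],s['tool_rot'],s['grip_width'],s['t'])
a=snap('scene','pics/s0.png');b=snap('top','pics/t0.png')
pickle.dump((a,b),open('c0.pkl','wb'))
for c in(a,b):print(c['K'],c['xyz'],c['orientation'])
E
```

```text
[0.17192453 0.60037216 0.23853848] [[-9.61366557e-01  2.75271233e-01 -3.02877053e-04]
 [ 2.75271369e-01  9.61365351e-01 -1.52814114e-03]
 [-1.29477790e-04 -1.55247716e-03 -9.99998787e-01]] 0.08510995756052991 0.0
[[417.05920519   0.         282.35023075]
 [  0.         417.05920519 207.81499408]
 [  0.           0.           1.        ]] [0.2374319  0.43851127 0.71200943] [[-0.84720399 -0.35269508  0.39730541]
 [-0.53077798  0.52981466 -0.66149162]
 [ 0.02280661 -0.77129929 -0.63606388]]
[[426.49985423   0.         277.03597968]
 [  0.         426.49985423 207.67798759]
 [  0.           0.           1.        ]] [ 0.55649273 -0.11187749  1.05395694] [[-3.89280562e-03 -9.99413218e-01  3.40303719e-02]
 [-9.99992058e-01  3.91962044e-03  7.21290344e-04]
 [-8.54253245e-04 -3.40272938e-02 -9.99420539e-01]]
```

View pics/s0.png

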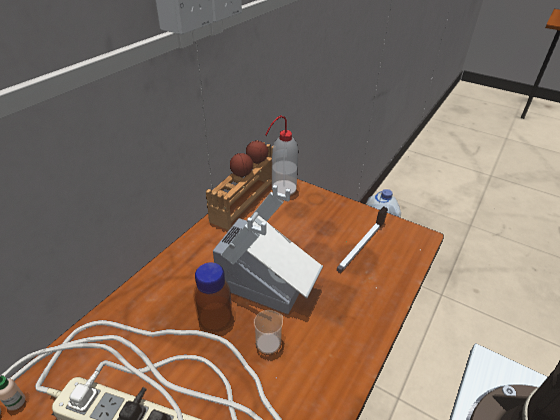

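View pics/t0.png

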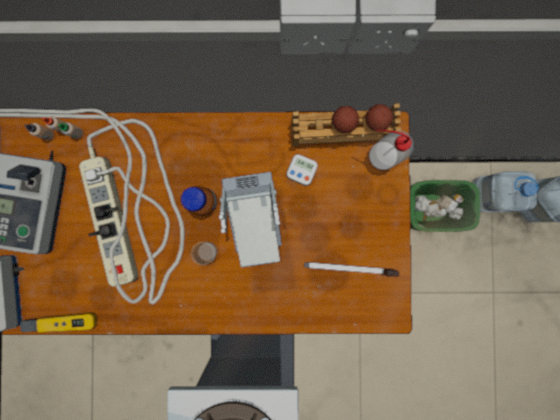

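The top view has the unit at about (252,215) with its front towards the robot. The bar runs from (307,266) to its handle at (392,272). I'll enlarge this part.

```bash
python3 - <<'E'
import cv2
i=cv2.imread('pics/t0.png')[160:285,205:405];cv2.imwrite('pics/t0c.png',cv2.resize(i,None,fx=4,fy=4,interpolation=cv2.INTER_CUBIC))
E
```

```text
(no output)
```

View pics/t0c.png

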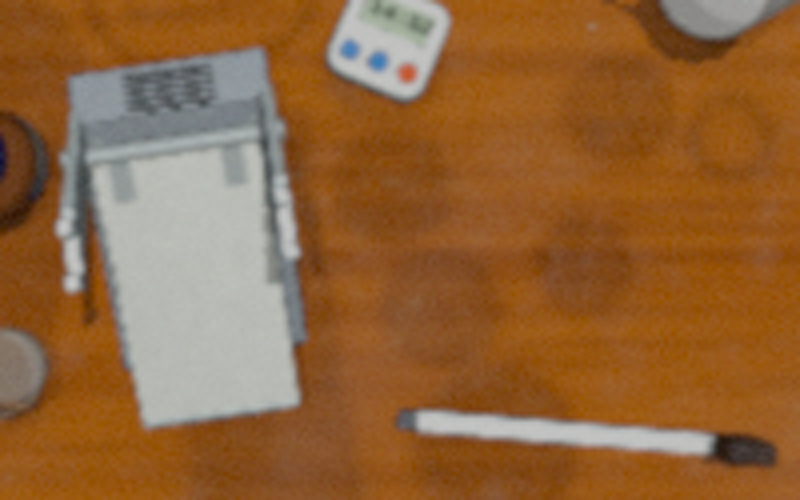

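```bash
python3 - <<'E'
from h import *
import pickle
from scipy.optimize import least_squares
a,b=pickle.load(open('c0.pkl','rb'))
f=lambda u,v:np.array([205+u/4,160+v/4])-.375
pts=[((-117,45,65),(147,427)),((-117,-45,65),(300,405)),((84,55,120),(70,75)),((84,-55,120),(265,47)),((-16,53,231),(70,253)),((-16,-53,231),(286,218))]
def T(p,P):
    c,s=np.cos(p[2]),np.sin(p[2]);x,y,z=np.array(P)/1000;return [p[0]+c*x-s*y,p[1]+s*x+c*y,z]
fun=lambda p:np.concatenate([proj(b,T(p,P))-f(*q) for P,q in pts])
s=least_squares(fun,[.55,0,0]);print('unit',s.x,np.degrees(s.x[2]),s.fun.round(1))
for n,P in dict(notch=(-16,0,221),lip=(-117,0,65)).items():print(n,T(s.x,P))
e1=plane(b,*f(398,419),.008);j=plane(b,*f(717,443),.012);h2=plane(b,*f(775,454),.05)
h1=plane(b,*f(722,440),.05)
d=(e1-j)[:2];print('len',np.linalg.norm(d),'yaw',np.degrees(np.arctan2(-d[0],d[1])));d/=np.linalg.norm(d)
print('mid',e1[:2]-.081*d,'grip',e1[:2]-.206*d,'handle top ends',h1,h2)
E
```

```text
unit [ 0.57819896 -0.05571302  0.14165308] 8.116123722533818 [-0.3 -0.5  0.  -0.7 -0.7 -0.2  0.1 -0.4  0.1  0.4  0.5  1.2]
notch [np.float64(0.5623592198891783), np.float64(-0.05797189380635507), np.float64(0.221)]
lip [np.float64(0.4623708392007875), np.float64(-0.07223105673106567), np.float64(0.065)]
len 0.19415627827005258 yaw -4.39450697062135
mid [ 0.44707128 -0.25751367] grip [ 0.43749335 -0.38214618] handle top ends [ 0.44444613 -0.36386139  0.05      ] [ 0.43616546 -0.39479047  0.05      ]
```

Call:
{"fn": "play_rows", "kwargs": {"increments": [[0,0,-0.1,0.8,-0.7,0.9,1],[0,0,-0.1,0.8,-0.7,0.9,1],[0,0,-0.1,0.8,-0.7,0.9,1],[0,0,-0.1,0.8,-0.7,0.9,1],[0,0,-0.1,0.8,-0.7,0.9,1]], "force": 80}}

```text
t: 0.52
ee_pos: [0.2755, 0.5137, 0.3531]
tool_rot: [[-0.903, 0.431, 0.006], [0.431, 0.902, 0.005], [-0.003, 0.008, -1.0]]
ft_force: [1.3, 1.5, 0.5]
grip_width: 0.0853
grasp_force: 0.0
```

Call:
{"fn": "play_rows", "kwargs": {"increments": [[0,0,-0.1,0.8,-1,0,1],[0,0,-0.1,0.8,-1,0,1],[0,0,-0.1,0.8,-1,0,1],[0,0,-0.1,0.8,-1,0,1]]}}

```text
t: 0.85
ee_pos: [0.3663, 0.3933, 0.3472]
tool_rot: [[-0.827, 0.562, 0.001], [0.562, 0.827, -0.001], [-0.001, -0.0, -1.0]]
ft_force: [1.1, -0.1, 0.2]
grip_width: 0.0854
grasp_force: 0.0
```

Call:
{"fn": "play_rows", "kwargs": {"increments": [[0,0,-0.1,0.6,-1,0,1],[0,0,-0.1,0.6,-1,0,1],[0,0,-0.1,0.6,-1,0,1],[0,0,-0.1,0.6,-1,0,1]]}}

```text
t: 1.18
ee_pos: [0.439, 0.2706, 0.3474]
tool_rot: [[-0.726, 0.687, 0.001], [0.687, 0.726, -0.002], [-0.002, -0.001, -1.0]]
ft_force: [0.8, -0.5, 0.0]
grip_width: 0.0855
grasp_force: 0.0
```

Call:
{"fn": "play_rows", "kwargs": {"increments": [[0,0,-0.1,0,-1,0,1],[0,0,-0.1,0,-1,0,1],[0,0,-0.1,0,-1,0,1]]}}

```text
t: 1.43
ee_pos: [0.4357, 0.1544, 0.3468]
tool_rot: [[-0.613, 0.79, -0.001], [0.79, 0.613, -0.001], [-0.0, -0.001, -1.0]]
ft_force: [0.2, -0.8, -0.7]
grip_width: 0.0854
grasp_force: 0.0
```

Call:
{"fn": "play_rows", "kwargs": {"increments": [[0,0,-0.1,0,-1,0,1],[0,0,-0.1,0,-1,0,1],[0,0,-0.1,0,-1,0,1]]}}

```text
t: 1.68
ee_pos: [0.4354, 0.0343, 0.3471]
tool_rot: [[-0.482, 0.876, -0.0], [0.876, 0.482, 0.0], [0.0, -0.0, -1.0]]
ft_force: [1.1, 0.2, 0.8]
grip_width: 0.0855
grasp_force: 0.0
```

Call:
{"fn": "play_rows", "kwargs": {"increments": [[0,0,-0.1,0,-1,0,1],[0,0,-0.1,0,-1,0,1],[0,0,-0.1,0,-1,0,1]]}}

```text
t: 1.93
ee_pos: [0.4353, -0.0857, 0.3473]
tool_rot: [[-0.339, 0.941, 0.0], [0.941, 0.339, 0.0], [0.0, 0.0, -1.0]]
ft_force: [1.5, 0.1, 0.1]
grip_width: 0.0853
grasp_force: 0.0
```

Call:
{"fn": "play_rows", "kwargs": {"increments": [[0,0,-0.1,0,-1,-0.8,1],[0,0,-0.1,0,-1,-0.8,1],[0,0,-0.1,0,-1,-0.8,1],[0,0,-0.1,0,-1,-0.8,1]]}}

```text
t: 2.27
ee_pos: [0.4347, -0.2056, 0.2494]
tool_rot: [[-0.189, 0.982, -0.001], [0.982, 0.189, -0.001], [-0.001, -0.001, -1.0]]
ft_force: [0.4, 0.1, 0.0]
grip_width: 0.0858
grasp_force: 0.0
```

Call:
{"fn": "play_rows", "kwargs": {"increments": [[0,0,-0.17,0,-1,-0.6,1],[0,0,-0.17,0,-1,-0.6,1],[0,0,-0.17,0,-1,-0.6,1],[0,0,-0.17,0,-1,-0.6,1],[0,0,-0.17,0,-1,-0.6,1]]}}

```text
t: 2.68
ee_pos: [0.4338, -0.3263, 0.1771]
tool_rot: [[0.08, 0.997, -0.004], [0.997, -0.08, -0.001], [-0.002, -0.004, -1.0]]
ft_force: [-0.3, 0.2, -0.3]
grip_width: 0.0856
grasp_force: 0.0
```

Call:
{"fn": "play_rows", "kwargs": {"increments": [[0,0,0,0.03,-0.45,-0.4,1],[0,0,0,0.03,-0.45,-0.4,1],[0,0,0,0.03,-0.45,-0.4,1],[0,0,0,0.03,-0.45,-0.4,1]]}}

```text
t: 3.02
ee_pos: [0.439, -0.3769, 0.1304]
tool_rot: [[0.076, 0.997, -0.002], [0.997, -0.076, 0.001], [0.001, -0.002, -1.0]]
ft_force: [-1.2, 0.4, -0.4]
grip_width: 0.0853
grasp_force: 0.0
```

```bash
python3 - <<'E'
from h import *
s=r.observe();c=snap('wrist','pics/w1.png')
print(s['ee_pos']);T=np.array(c['T_tool_cam']);R=np.array(s['tool_rot'])
c['orientation']=R@T[:3,:3];c['xyz']=R@T[:3,3]+s['ee_pos']
print(T)
import pickle;pickle.dump(c,open('w1.pkl','wb'))
print(proj(c,[.438,-.380,.05]),proj(c,[.447,-.2575,.012]))
E
```

```text
[ 0.4390134  -0.37691717  0.13042816]
[[-3.71725246e-04 -9.54479338e-01 -2.98276808e-01  7.52967216e-02]
 [ 9.99999844e-01 -4.78914642e-04  2.86274159e-04  1.91272992e-04]
 [-4.16091901e-04 -2.98276655e-01  9.54479368e-01 -1.34758209e-01]
 [ 0.00000000e+00  0.00000000e+00  0.00000000e+00  1.00000000e+00]]
[278.04279365 225.49588896] [277.64125743  49.30676375]
```

View pics/w1.png

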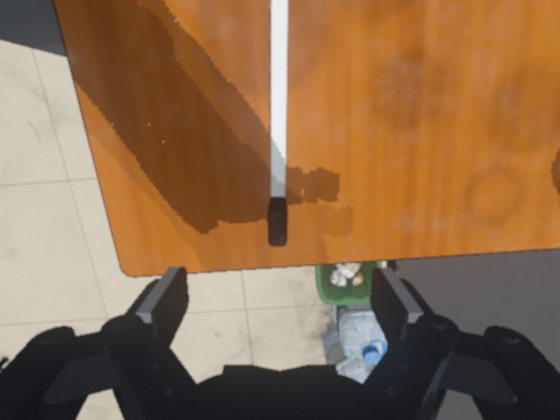

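The handle is centred under the jaws: its top spans (277,198) to (278,244) and the bar is straight along the image. Now I descend and grip.

Call:
{"fn": "play_rows", "kwargs": {"increments": [[0,0,0,-0.01,0.01,-0.3,1],[0,0,0,-0.01,0.01,-0.6,1],[0,0,0,-0.01,0.01,-0.88,1],[0,0,0,-0.01,0.01,-0.88,1],[0,0,0,-0.01,0.01,-0.88,-1],[0,0,0,-0.01,0.01,-0.88,-1],[0,0,0,-0.01,0.01,-0.88,-1],[0,0,0,-0.01,0.01,-0.88,-1]], "force": 100}}

```text
t: 3.73
ee_pos: [0.4397, -0.3766, 0.0279]
tool_rot: [[0.074, 0.997, 0.003], [0.997, -0.074, -0.002], [-0.002, 0.003, -1.0]]
ft_force: [-0.3, -0.1, 0.4]
grip_width: 0.0389
grasp_force: 0.0
```

Call:
{"fn": "play_rows", "kwargs": {"increments": [[0,0,0,0,0,0,-1],[0,0,0,0,0,0,-1],[0,0,0,0,0,0,-1],[0,0,0,0,0,0,-1]]}}

```text
t: 4.07
ee_pos: [0.4391, -0.3762, 0.0268]
tool_rot: [[0.075, 0.997, 0.002], [0.997, -0.075, -0.0], [-0.0, 0.002, -1.0]]
ft_force: [-0.7, 1.5, 9.3]
grip_width: 0.0127
grasp_force: 97.5
```

Call:
{"fn": "play_rows", "kwargs": {"increments": [[0,0,0,0,0,0.2,-1],[0,0,0.07,0,0.1,0.33,-1],[0,0,0.139,0,0.35,0.33,-1],[0,0,0.139,0,0.6,0.33,-1],[0,0,0.139,0,0.8,0.33,-1],[0,0,0.139,0,0.8,0.33,-1],[0,0,0.139,0,0.8,0.33,-1]]}}

```text
t: 4.65
ee_pos: [0.4388, -0.2785, 0.0656]
tool_rot: [[-0.146, 0.989, 0.0], [0.989, 0.146, 0.001], [0.001, 0.0, -1.0]]
ft_force: [0.3, -0.3, -0.4]
grip_width: 0.0126
grasp_force: 97.5
```

Call:
{"fn": "play_rows", "kwargs": {"increments": [[0,0,0,0.04,0.2,0,-1],[0,0,0,0.08,0.4,0,-1],[0,0,0,0.08,0.6,0,-1],[0,0,0,0.08,0.6,0,-1],[0,0,0,0.08,0.6,0,-1]]}}

```text
t: 5.07
ee_pos: [0.4484, -0.2079, 0.0655]
tool_rot: [[-0.144, 0.99, 0.0], [0.99, 0.144, -0.0], [-0.0, 0.0, -1.0]]
ft_force: [-0.1, -0.6, -1.5]
grip_width: 0.0124
grasp_force: 97.5
```

```bash
python3 - <<'E'
from h import *
s=r.observe();print(s['ee_pos'],s['tool_rot'])
c=snap('scene','pics/s1.png');t=snap('top','pics/t1.png')
i=cv2.imread('pics/s1.png')[170:380,180:400];j=cv2.imread('pics/t1.png')[160:370,190:330]
cv2.imwrite('pics/st1.png',np.hstack([cv2.resize(i,None,fx=2.2,fy=2.2,interpolation=2),cv2.resize(j,None,fx=2.2,fy=2.2,interpolation=2)]))
E
```

```text
[ 0.44837887 -0.20788061  0.06545281] [[-1.44411421e-01  9.89517697e-01  2.62911226e-04]
 [ 9.89517671e-01  1.44411500e-01 -3.12947076e-04]
 [-3.47634074e-04  2.14962172e-04 -9.99999916e-01]]
```

View pics/st1.png

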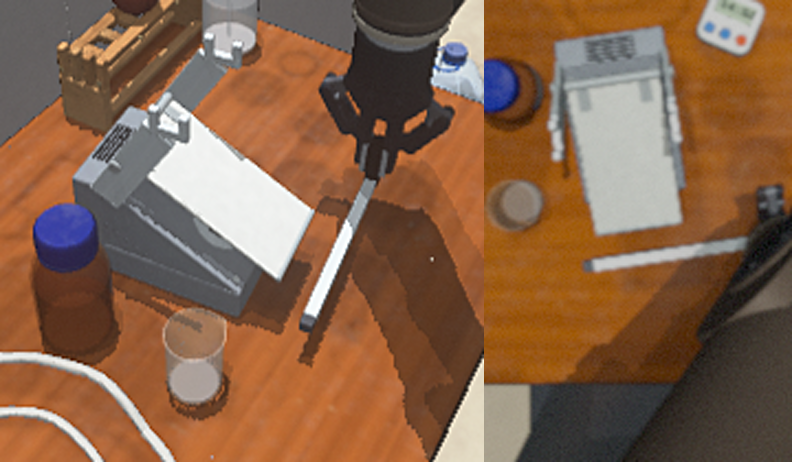

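The bar is level and parallel to the lip, with its tip at about (308,325) in the left crop and (588,265) in the right. I'll check the tip's height and the horn positions by projection.

```bash
python3 - <<'E'
from h import *
import pickle
a,b=pickle.load(open('c0.pkl','rb'))
c,s=np.cos(.14165),np.sin(.14165)
W=lambda x,y,z:[.5782+c*x-s*y,-.0557+s*x+c*y,z]
S=lambda P:((proj(a,P)-[180,170])*2.2).round()
Tt=lambda P:((proj(b,P)-[190,160])*2.2).round()
for dz in(.039,.045,.051):print('tip',S(W(-.150,.073,dz)),Tt(W(-.150,.073,dz)))
for y in(.053,-.053):
  for x in(-.0335,-.0255,-.0065,.0015):print(y,x,S(W(x,y,.231)))
i=cv2.imread('pics/s1.png')[180:260,240:300];cv2.imwrite('pics/s1c.png',cv2.resize(i,None,fx=7,fy=7,interpolation=2))
S=lambda P:((proj(a,P)-[240,180])*7).round()
for y in(.0565,-.0565):
  for x in(-.0335,-.0255,-.0065,.0015):print(y,x,S(W(x,y,.231)))
E
```

```text
tip [301. 338.] [ 93. 265.]
tip [302. 334.] [ 93. 265.]
tip [302. 329.] [ 92. 266.]
0.053 -0.0335 [189. 120.]
0.053 -0.0255 [180. 117.]
0.053 -0.0065 [159. 110.]
0.053 0.0015 [150. 107.]
-0.053 -0.0335 [242.  46.]
-0.053 -0.0255 [234.  44.]
-0.053 -0.0065 [214.  38.]
-0.053 0.0015 [206.  36.]
0.0565 -0.0335 [176. 319.]
0.0565 -0.0255 [147. 310.]
0.0565 -0.0065 [ 78. 288.]
0.0565 0.0015 [ 49. 279.]
-0.0565 -0.0335 [356.  69.]
-0.0565 -0.0255 [329.  62.]
-0.0565 -0.0065 [266.  44.]
-0.0565 0.0015 [239.  36.]
```

View pics/s1c.png

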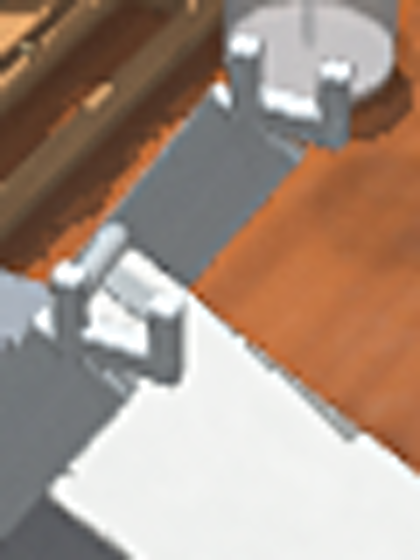

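Call:
{"fn": "play_rows", "kwargs": {"increments": [[0,0,0,0.2,0.03,0,-1],[0,0,0,0.41,0.05,0,-1],[0,0,0,0.41,0.05,0.1,-1],[0,0,0,0.41,0.05,0.2,-1],[0,0,0,0.36,0.045,0.38,-1],[0,0,0,0.31,0.04,0.55,-1],[0,0,0,0.29,0.035,0.76,-1],[0,0,0,0.27,0.033,0.96,-1]]}}

```text
t: 5.83
ee_pos: [0.4786, -0.2057, 0.1821]
tool_rot: [[-0.14, 0.99, -0.001], [0.99, 0.14, -0.0], [-0.0, -0.001, -1.0]]
ft_force: [1.4, 0.2, -0.7]
grip_width: 0.0125
grasp_force: 97.6
```

Call:
{"fn": "play_rows", "kwargs": {"increments": [[0,0,0,0,0,0,-1],[0,0,0,0,0,0,-1]]}}

```text
t: 6.0
ee_pos: [0.4802, -0.2055, 0.182]
tool_rot: [[-0.141, 0.99, 0.003], [0.99, 0.141, -0.001], [-0.001, 0.003, -1.0]]
ft_force: [0.7, -0.0, -1.5]
grip_width: 0.0126
grasp_force: 97.6
```

```bash
python3 - <<'E'
from h import *
s=r.observe();print(s['ee_pos'],s['ft_force'],s['ft_torque'])
c=snap('scene','pics/s2.png')
i=cv2.imread('pics/s2.png')[150:360,180:400]
cv2.imwrite('pics/s2c.png',cv2.resize(i,None,fx=2.2,fy=2.2,interpolation=2))
E
```

```text
[ 0.48020392 -0.20554631  0.18199327] [ 0.66631689 -0.01270029 -1.47753124] [-0.14927615 -0.02457782 -0.00353843]
```

View pics/s2c.png

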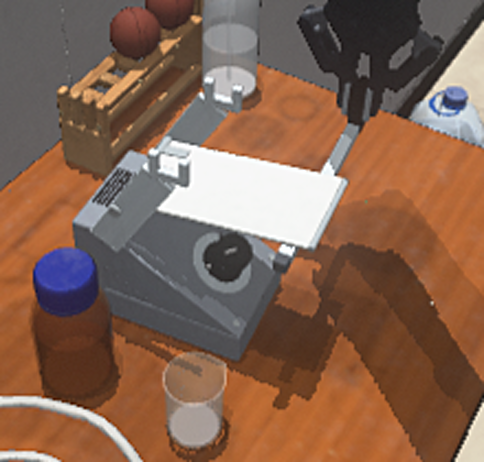

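The cover lifts on the bar as planned. Next I swing it up and over.

Call:
{"fn": "play_rows", "kwargs": {"increments": [[0,0,0,0.05,0.01,0.23,-1],[0,0,0,0.115,0.017,0.46,-1],[0,0,0,0.23,0.03,0.63,-1],[0,0,0,0.35,0.05,0.79,-1],[0,0,0,0.49,0.07,0.84,-1],[0,0,0,0.63,0.09,0.87,-1],[0,0,0,0.73,0.105,0.83,-1],[0,0,0,0.83,0.118,0.77,-1]]}}

```text
t: 6.72
ee_pos: [0.5805, -0.19, 0.2717]
tool_rot: [[-0.143, 0.99, -0.001], [0.99, 0.143, 0.0], [0.0, -0.001, -1.0]]
ft_force: [-0.4, -0.3, -0.4]
grip_width: 0.0129
grasp_force: 97.9
```

Call:
{"fn": "play_rows", "kwargs": {"increments": [[0,0,0,0,0,0,-1],[0,0,0,0,0,0,-1],[0,0,0,0,0,0,-1]]}}

```text
t: 6.97
ee_pos: [0.5788, -0.1904, 0.272]
tool_rot: [[-0.142, 0.99, -0.002], [0.99, 0.142, -0.0], [0.0, -0.002, -1.0]]
ft_force: [-0.6, 0.0, -0.3]
grip_width: 0.0127
grasp_force: 97.8
```

```bash
python3 - <<'E'
from h import *
s=r.observe();print(s['ee_pos'],s['ft_force'],s['ft_torque'])
c=snap('scene','pics/s3.png');t=snap('top','pics/t3.png')
i=cv2.imread('pics/s3.png')[165:265,240:340];j=cv2.imread('pics/t3.png')[170:270,205:305]
cv2.imwrite('pics/s3c.png',np.hstack([cv2.resize(q,None,fx=4,fy=4,interpolation=2) for q in(i,j)]))
E
```

```text
[ 0.57879598 -0.190419    0.27201686] [-0.56894885  0.03134729 -0.34953193] [-0.01630125  0.0151033   0.01818017]
```

View pics/s3c.png

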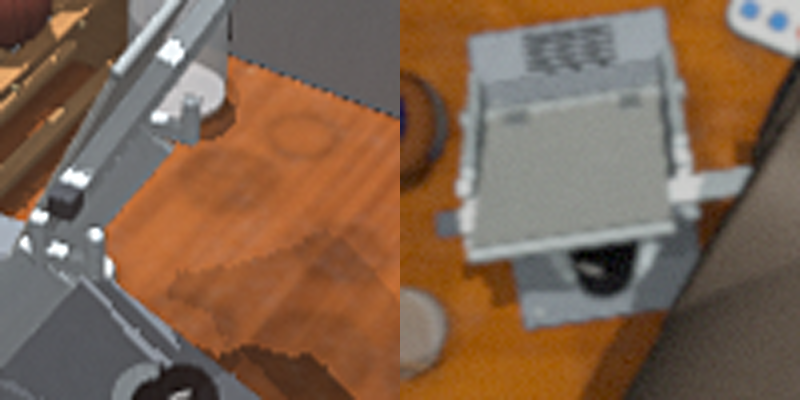

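```bash
python3 - <<'E'
from h import *
np.set_printoptions(linewidth=220)
g0=cv2.imread('pics/t0.png').min(2);g3=cv2.imread('pics/t3.png').min(2)
print('L0');print(np.c_[range(208,238),g0[208:238,216:228]])
print('R0');print(np.c_[range(196,230),g0[196:230,268:282]])
print('R3');print(np.c_[range(208,228),g3[208:228,270:294:2]])
print('L3');print(np.c_[range(214,236),g3[214:236,310-97:224]])
E
```

```text
L0
[[208  16  12  14  42 102 137 142 121  88  70  75  91]
 [209  17  24  21  54 117 143 142 120  90  75  80  94]
 [210  20  29  21  60 122 141 136 115  86  74  68  88]
 [211  14  18  10  63 124 147 142 110  84  73  68  73]
 [212  20  25  27  75 140 169 164 131  88  71  62  62]
 [213  21  29  14  78 146 174 172 145  95  76  61  51]
 [214  25  15  33  94 147 169 165 134  91  72  65  54]
 [215   9  30  63 138 175 183 162 114  76  75  61  41]
 [216  18  23  83 155 191 191 163 111  76  75  64  34]
 [217  26  25  80 152 188 187 164 117  83  71  60  38]
 [218  29  17  67 131 168 166 143 117  96  82  61  27]
 [219  31  26  37  82 118 136 143 150 137  97  57  34]
 [220  14  17  24  38  92 149 175 183 158 101  59  29]
 [221  12  21  13  24  84 155 189 188 161 102  51  21]
 [222  23  19  16  21  78 156 186 189 163 107  54  10]
 [223  17  24   0  26  80 154 189 191 164 108  51  20]
 [224  25  26  15  21  78 151 187 191 170 123  61  22]
 [225   9  12  16  18  62 137 178 190 179 141  72  17]
 [226  26  10  24  18  47 117 169 190 187 156  86  32]
 [227  19  23  22  23  35 101 158 185 182 157  87   
[... 4229 characters left out ...]
 46  51  57  73 113 163 192 198 180]
 [223  52  76  92  93  97 106 143 182 201 198 179]
 [224  56  89  97  98  97 109 143 180 199 193 170]
 [225  61  88  97  97  98 105 127 175 199 192 167]
 [226  52  86  97 100 100  98 126 176 200 194 168]
 [227  44  86  95  93  98  95 120 164 190 181 157]
 [228  42  80  95  96  91  93  94 121 145 149 143]
 [229  39  55  65  72  65  59  51  82 130 147 140]
 [230  34  42  33  32  42  34  19  82 147 163 146]
 [231  23  28  28  31  19  32  32  75 136 157 143]
 [232  34  35  42  28  30  30  25  54 116 150 160]
 [233  30  22  28  30  20  28  14  42  98 159 179]
 [234  27  31  25  28  21  18  28  35  89 142 167]
 [235  20  19  18  18  15  20   0  28  58  92 110]]
```

```bash
python3 - <<'E'
from h import *
import pickle
a,b=pickle.load(open('c0.pkl','rb'))
c,s=np.cos(.14165),np.sin(.14165);o=np.array([.5782,-.0557])
U=lambda P:(np.array([[c,s],[-s,c]])@(P[:2]-o)*1000).round(1)
for n,u,v,z in(('nL',220.5,223.5,.231),('nR',276.5,215.6,.231),('bL',216,225.7,.256),('bR',284,215.5,.257),('end',212.9,226,.252)):print(n,U(plane(b,u,v,z)))
# bar on table position check
E
```

```text
nL [-16.   56.4]
nR [-16.6 -52.7]
bL [-19.2  62. ]
bR [-18.8 -66.6]
end [-18.9  68.4]
```

Bar is 2.7 mm in front of the notch middle and parallel to it. I correct that and lower it gently.

Call:
{"fn": "play_rows", "kwargs": {"increments": [[0,0,0,0.024,0.003,0,-1],[0,0,0,0.024,0.003,-0.06,-1],[0,0,0,0.024,0.003,-0.12,-1],[0,0,0,0.024,0.003,-0.17,-1],[0,0,0,0.024,0.003,-0.2,-1],[0,0,0,0.024,0.003,-0.22,-1],[0,0,0,0.024,0.003,-0.22,-1]]}}

```text
t: 7.65
ee_pos: [0.5825, -0.1893, 0.2457]
tool_rot: [[-0.143, 0.99, -0.001], [0.99, 0.143, 0.0], [0.0, -0.001, -1.0]]
ft_force: [-0.3, 0.0, -0.8]
grip_width: 0.0124
grasp_force: 97.8
```

Call:
{"fn": "play_rows", "kwargs": {"increments": [[0,0,0,0,0,-0.01,-1],[0,0,0,0,0,-0.02,-1],[0,0,0,0,0,-0.025,-1],[0,0,0,0,0,-0.025,-1]]}}

```text
t: 7.98
ee_pos: [0.5829, -0.1895, 0.2435]
tool_rot: [[-0.143, 0.99, 0.0], [0.99, 0.143, -0.0], [-0.0, 0.0, -1.0]]
ft_force: [-0.5, 0.1, -0.8]
grip_width: 0.0125
grasp_force: 97.8
```

Call:
{"fn": "play_rows", "kwargs": {"increments": [[0,0,0,0,0,-0.01,-1],[0,0,0,0,0,-0.01,-1],[0,0,0,0,0,-0.01,-1]]}}

```text
t: 8.23
ee_pos: [0.583, -0.1896, 0.2425]
tool_rot: [[-0.143, 0.99, 0.0], [0.99, 0.143, -0.0], [-0.0, 0.0, -1.0]]
ft_force: [-0.0, -0.7, -0.8]
grip_width: 0.0122
grasp_force: 98.0
```

Call:
{"fn": "play_rows", "kwargs": {"increments": [[0,0,0,0,0,-0.01,-1],[0,0,0,0,0,-0.02,-1],[0,0,0,0,0,-0.02,-1],[0,0,0,0,0,-0.02,-1]]}}

```text
t: 8.57
ee_pos: [0.5833, -0.19, 0.2413]
tool_rot: [[-0.143, 0.99, 0.002], [0.99, 0.143, -0.0], [-0.0, 0.002, -1.0]]
ft_force: [-2.7, -0.6, 10.3]
grip_width: 0.0126
grasp_force: 99.7
```

```bash
python3 - <<'E'
from h import *
s=r.observe();print(s['ee_pos'],s['ft_force'],s['ft_torque'])
E
```

```text
[ 0.58329798 -0.18995136  0.24128619] [-2.71000914 -0.64198373 10.28758132] [0.67732406 0.70714768 0.23008772]
```

Call:
{"fn": "play_rows", "kwargs": {"increments": [[0,0,0,0,0,0.01,-1],[0,0,0,0,0,0.01,-1],[0,0,0,0,0,0.01,-0.4],[0,0,0,0,0,0.01,-0.2],[0,0,0,0,0,0.01,0.2],[0,0,0,0,0,0.01,0.2],[0,0,0,0,0,0.01,0.2]]}}

```text
t: 9.15
ee_pos: [0.5828, -0.1894, 0.2409]
tool_rot: [[-0.143, 0.99, -0.0], [0.99, 0.143, 0.0], [0.0, -0.0, -1.0]]
ft_force: [0.5, -0.8, 0.2]
grip_width: 0.0512
grasp_force: 0.0
```

Call:
{"fn": "play_rows", "kwargs": {"increments": [[0,0,0,0,0,0.2,0.2],[0,0,0,0,0,0.5,0.2],[0,0,0,0,0,0.8,0.2],[0,0,0,0,0,1,0.2],[0,0,0,0,0,1,0.2]]}}

```text
t: 9.57
ee_pos: [0.5845, -0.1909, 0.3665]
tool_rot: [[-0.143, 0.99, 0.008], [0.99, 0.143, -0.002], [-0.003, 0.007, -1.0]]
ft_force: [0.0, -1.0, -1.1]
grip_width: 0.0512
grasp_force: 0.0
```

```bash
python3 - <<'E'
from h import *
np.set_printoptions(linewidth=220)
s=r.observe();print(s['ee_pos'],s['q'],s['t'])
c=snap('scene','pics/s4.png');t=snap('top','pics/t4.png')
i=cv2.imread('pics/s4.png')[150:350,190:390];j=cv2.imread('pics/t4.png')[200:245,240:290]
cv2.imwrite('pics/s4c.png',np.hstack([cv2.resize(i,(400,400),interpolation=2),cv2.resize(j,(400,360),interpolation=2)[:360] if 0 else cv2.copyMakeBorder(cv2.resize(j,(400,360),interpolation=2),0,40,0,0,0)]))
E
```

```text
[ 0.58450525 -0.19089532  0.36654839] [-17.05144484  23.03489957  45.80441186  82.67551875 -16.59877614  80.73983507  37.20199705] 9.5667
```

View pics/s4c.png

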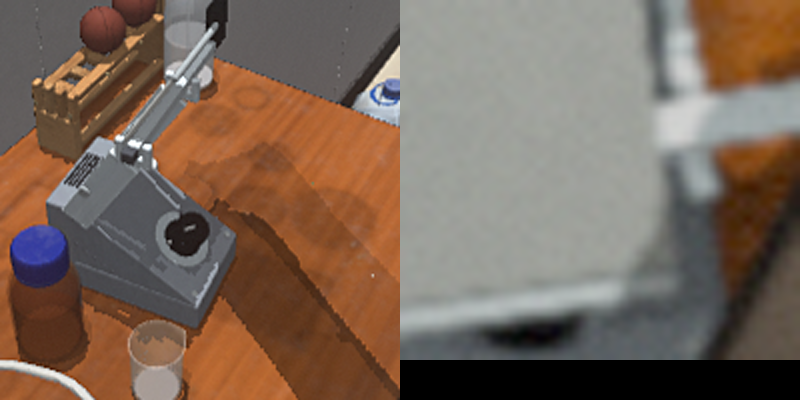

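The bar sits in the notches with the cover leaning on it, and the knob is visible near full-image pixel (282,268). Next I compute a view pose along the knob's axis.

```bash
cat >> h.py <<'E'
c8,s8=np.cos(.14165),np.sin(.14165)
RU=np.array([[c8,-s8,0],[s8,c8,0],[0,0,1]]);O=np.array([.5782,-.0557,0])
W=lambda P:O+RU@np.array(P)
n=np.array([-.5,0,3**.5/2]);sl=np.array([3**.5/2,0,.5])
def panel(c,u,v,h=0):  # pixel -> (slope s, y) on plane h above panel
    R=np.array(c['orientation']);p=RU.T@(np.array(c['xyz'])-O);d=RU.T@R@np.linalg.inv(c['K'])@np.array([u,v,1.])
    p0=np.array([-.085,0,.04])+h*n;t=n@(p0-p)/(n@d);q=p+d*t-p0;return np.array([q@sl,q[1]])
def P(s,y,h):return W(np.array([-.085,y,.04])+s*sl+h*n)
E
python3 - <<'E'
from h import *
import pickle
a,b=pickle.load(open('c0.pkl','rb'))
g=cv2.imread('pics/s4.png').max(2)
# black knob blob in scene
m=(g<45).astype(np.uint8);m[:240]=0;m[300:]=0;m[:,:260]=0;m[:,310:]=0
k,l,st,ce=cv2.connectedComponentsWithStats(m);i=1+st[1:,4].argmax();print(st[i],ce[i],panel(a,*ce[i],.02))
print(panel(a,281.5,268.5,0))
s=r.observe()
for ss in(.06,.07,.08):print(ss,(P(ss,0,.106)-s['ee_pos'])/.12,P(ss,0,.026))
E
```

```text
[273 257  22  21 307] [283.14332248 266.61237785] [0.05340138 0.00550428]
[ 0.05051295 -0.00413869]
0.06 [-0.75172858  1.01503342 -1.66604422] [ 0.53262263 -0.06219956  0.09251666]
0.07 [-0.68028261  1.02522198 -1.62437756] [ 0.54119614 -0.06097694  0.09751666]
0.08 [-0.60883664  1.03541053 -1.58271089] [ 0.54976966 -0.05975431  0.10251666]
```

Call:
{"fn": "play_rows", "kwargs": {"increments": [[0.047,-0.33,0,-0.3,0,0,0.2],[0.047,-0.33,0,-0.6,0,0,0.2],[0.047,-0.33,0,-1,0,0,0.2],[0.047,-0.33,0,-1,0,0,0.2],[0.047,-0.33,0,-1,0,0,0.2],[0.047,-0.33,0,-1,0,0,0.2]]}}

```text
t: 10.17
ee_pos: [0.4566, -0.1891, 0.3572]
tool_rot: [[-0.141, 0.856, 0.497], [0.99, 0.119, 0.076], [0.006, 0.503, -0.864]]
ft_force: [-1.3, -0.2, -1.8]
grip_width: 0.0514
grasp_force: 0.0
```

Call:
{"fn": "play_rows", "kwargs": {"increments": [[0,0,0,0,0.3,-0.2,0.2],[0,0,0,0,0.6,-0.4,0.2],[0,0,0,0,0.9,-0.7,0.2],[0,0,0,0,1,-0.7,0.2],[0,0,0,0,1,-0.7,0.2]]}}

```text
t: 10.58
ee_pos: [0.4602, -0.0651, 0.2726]
tool_rot: [[-0.148, 0.86, 0.488], [0.989, 0.129, 0.073], [-0.001, 0.493, -0.87]]
ft_force: [0.2, 0.4, -0.1]
grip_width: 0.0515
grasp_force: 0.0
```

Call:
{"fn": "play_rows", "kwargs": {"increments": [[0,0,0,0.05,0,-0.3,0.2],[0,0,0,0.1,0,-0.6,0.2],[0,0,0,0.19,0,-1,0.2],[0,0,0,0.19,0,-1,0.2],[0,0,0,0.19,0,-1,0.2]]}}

```text
t: 11.0
ee_pos: [0.4802, -0.0585, 0.1834]
tool_rot: [[-0.16, 0.857, 0.49], [0.987, 0.129, 0.096], [0.019, 0.499, -0.866]]
ft_force: [0.5, 1.7, 0.8]
grip_width: 0.0512
grasp_force: 0.0
```

```bash
cat >> h.py <<'E'
def wrist(f):
    s=r.observe();c=snap('wrist',f);T=np.array(c['T_tool_cam']);R=np.array(s['tool_rot'])
    c['orientation']=R@T[:3,:3];c['xyz']=R@T[:3,3]+s['ee_pos'];return c,s
E
python3 - <<'E'
from h import *
import pickle
c,s=wrist('pics/w5.png');pickle.dump(c,open('w5.pkl','wb'))
print(s['ee_pos'],s['q'],s['t']);print(RU.T@np.array(s['tool_rot']))
print('pred centre',proj(c,P(.052,0,0)))
# rectify panel plane (h=0) around (s .052): 10 px per mm? 6 px/mm; image up = +slope, left=+y
f=6;N=600;src=[];dst=[]
for ds,dy in((.05,.05),(.05,-.05),(-.05,-.05),(-.05,.05)):
    src.append(proj(c,P(.052+ds,dy,.004)));dst.append([300-dy*1000*f,300-ds*1000*f])
H=cv2.getPerspectiveTransform(np.float32(src),np.float32(dst))
cv2.imwrite('pics/w5r.png',cv2.warpPerspective(cv2.imread('pics/w5.png'),H,(N,N)))
E
```

```text
[ 0.48019843 -0.05848646  0.18344595] [-28.27177029   3.84473332  38.77963387 138.74512305 -52.83939248
  15.96381942  67.2699709 ] 11.0
[[-0.0186554   0.86645745  0.49890226]
 [ 0.99965177  0.00684971  0.02548379]
 [ 0.01866328  0.49920394 -0.86628351]]
pred centre [269.0332424  218.03437253]
```

View pics/w5r.png

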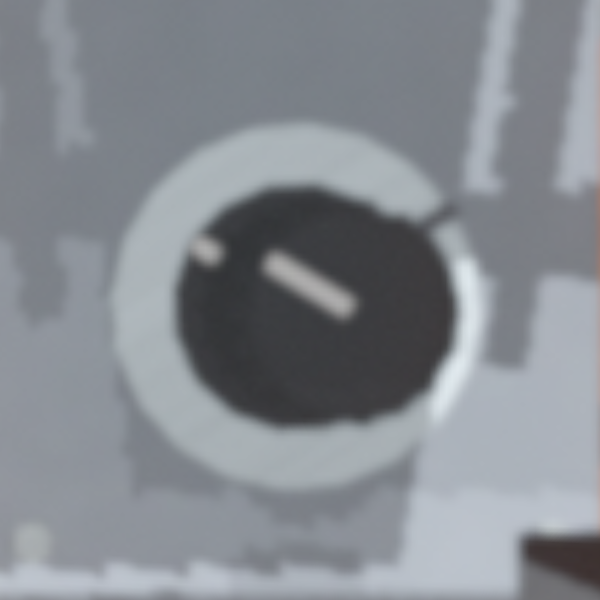

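The panel view shows the ring centre at (300,306), the pointer tip at (195,245), so about 30°, and the tab at (440,215), so about 147°. The knob has to turn about 117° clockwise. I first turn the wrist back so the camera stays clear of the cover.

Call:
{"fn": "play_rows", "kwargs": {"increments": [[-0.2475,-0.035,0.433,0,0,0,0.2],[-0.2475,-0.035,0.433,0,0,0,0.2],[-0.2475,-0.035,0.433,0,0,0,0.2],[-0.2475,-0.035,0.433,0,0,0,0.2],[-0.2475,-0.035,0.433,0,0,0,0.2],[-0.2475,-0.035,0.433,0,0,0,0.2],[-0.2475,-0.035,0.433,0,0,0,0.2]]}}

```text
t: 11.63
ee_pos: [0.4802, -0.059, 0.1848]
tool_rot: [[-0.726, 0.497, 0.476], [0.601, 0.795, 0.086], [-0.335, 0.348, -0.875]]
ft_force: [0.3, -0.2, -0.0]
grip_width: 0.0512
grasp_force: 0.0
```

```bash
python3 - <<'E'
from h import *
s=r.observe();print(s['ee_pos'],s['q']);print((RU.T@np.array(s['tool_rot'])).round(3))
E
```

```text
[ 0.4801936  -0.05900335  0.18480716] [-24.55653008   3.67304312  33.80942741 137.68188886 -44.22323198
  15.98291039 103.207904  ]
[[-0.633  0.605  0.483]
 [ 0.698  0.716  0.018]
 [-0.335  0.348 -0.875]]
```

```bash
cat >> h.py <<'E'
from scipy.spatial.transform import Rotation as Ro
def des(A):
    A=np.radians(A);x=np.cos(A)*np.array([0,1,0])+np.sin(A)*sl;z=-n;return RU@np.c_[x,np.cross(z,x),z]
def delta(A,s,y,h):
    o=r.observe();R=np.array(o['tool_rot'])
    print('A',np.degrees(np.arctan2((RU.T@R[:,0])@sl,(RU.T@R[:,0])[1])),'q',o['q'].round(1) if hasattr(o['q'],'round') else o['q'],'t',o['t'])
    print('turn',(Ro.from_matrix(des(A)@R.T).as_rotvec()/(np.pi/2)).round(4),'shift',((P(s,y,h)-o['ee_pos'])/.12).round(4))
E
python3 - <<'E'
from h import *
print(r.tips_ahead)
delta(-70,.051,0,.07);delta(-70,.051,0,.02)
E
```

```text
0.008
A -45.75307611314553 q [-24.6   3.7  33.8 137.7 -44.2  16.  103.2] t 11.6333
turn [-0.1387 -0.0346  0.229 ] shift [ 0.1911 -0.0617 -0.489 ]
A -45.75307611314553 q [-24.6   3.7  33.8 137.7 -44.2  16.  103.2] t 11.6333
turn [-0.1387 -0.0346  0.229 ] shift [ 0.3974 -0.0323 -0.8499]
```

Call:
{"fn": "play_rows", "kwargs": {"increments": [[-0.139,-0.035,0.229,0.05,-0.06,-0.12,0.3],[-0.139,-0.035,0.229,0.1,-0.06,-0.25,0.3],[-0.139,-0.035,0.229,0.15,-0.06,-0.37,0.3],[-0.139,-0.035,0.229,0.19,-0.062,-0.49,0.3],[-0.139,-0.035,0.229,0.19,-0.062,-0.49,0.3],[-0.139,-0.035,0.229,0.19,-0.062,-0.49,0.3],[-0.139,-0.035,0.229,0.19,-0.062,-0.49,0.3]]}}

```text
t: 12.22
ee_pos: [0.504, -0.0675, 0.133]
tool_rot: [[-0.855, 0.186, 0.484], [0.249, 0.966, 0.069], [-0.455, 0.179, -0.872]]
ft_force: [0.4, -1.4, -0.4]
grip_width: 0.0551
grasp_force: 0.0
```

```bash
python3 - <<'E'
from h import *
delta(-75,.051,0,.02)
E
```

```text
A -68.48254570252885 q [  8.8  13.1  -2.5 136.8 -75.4   6.7 156.8] t 12.2167
turn [-0.0341 -0.0131  0.0631] shift [ 0.199   0.0381 -0.418 ]
```

Call:
{"fn": "play_rows", "kwargs": {"increments": [[0.055,0.008,-0.096,0,0,0,0.3],[0.11,0.016,-0.193,0,0,0,0.3],[0.165,0.0235,-0.289,0,0,0,0.3],[0.165,0.0235,-0.289,0,0,0,0.3],[0.165,0.0235,-0.289,0,0,0,0.3],[0.165,0.0235,-0.289,0,0,0,0.3],[0.165,0.0235,-0.289,0,0,0,0.3]]}}

```text
t: 12.8
ee_pos: [0.5053, -0.0633, 0.1344]
tool_rot: [[-0.659, 0.573, 0.486], [0.685, 0.724, 0.075], [-0.309, 0.383, -0.871]]
ft_force: [0.0, -0.3, -0.4]
grip_width: 0.0556
grasp_force: 0.0
```

```bash
python3 - <<'E'
from h import *
delta(-40,.051,0,.07);delta(-40,.051,0,.02)
E
```

```text
A -39.50788644707053 q [  9.1  13.   -3.2 136.7 -75.4   6.8 127.5] t 12.8
turn [-0.005  -0.0067  0.0029] shift [-0.0178 -0.026  -0.0693]
A -39.50788644707053 q [  9.1  13.   -3.2 136.7 -75.4   6.8 127.5] t 12.8
turn [-0.005  -0.0067  0.0029] shift [ 0.1884  0.0034 -0.4302]
```

Call:
{"fn": "play_rows", "kwargs": {"increments": [[0,0,0,-0.1,0,0.2,0.3],[-0.009,0.066,0,-0.2,0,0.35,0.3],[-0.019,0.132,0,-0.2,0,0.42,0.3],[-0.019,0.132,0,-0.2,0,0.42,0.3],[-0.019,0.132,0,-0.2,0,0.42,0.3],[-0.019,0.132,0,-0.2,0,0.42,0.3]]}}

```text
t: 13.3
ee_pos: [0.4811, -0.064, 0.1858]
tool_rot: [[-0.711, 0.639, 0.294], [0.678, 0.733, 0.044], [-0.187, 0.231, -0.955]]
ft_force: [0.3, 1.0, -0.0]
grip_width: 0.0558
grasp_force: 0.0
```

```bash
python3 - <<'E'
from h import *
delta(-40,.051,0,.07);print(r.observe()['ee_pos'],(RU.T@np.array(r.observe()['tool_rot'])).round(3))
E
```

```text
A -38.76310131616548 q [-26.2   7.2  34.  128.5 -17.5  29.9  68.6] t 13.3
turn [ 0.0162 -0.1404  0.0047] shift [ 0.184  -0.0204 -0.4969]
[ 0.48105017 -0.06395797  0.18575086] [[-0.608  0.737  0.297]
 [ 0.772  0.636  0.002]
 [-0.187  0.231 -0.955]]
```

```bash
cat >> h.py <<'E'
def tgt(phi,h,e=13,s=.051):
    D=RU.T@des(-90)
    R=Ro.from_rotvec(-n*np.radians(phi))*Ro.from_rotvec([0,np.radians(e),0])*Ro.from_matrix(D)
    R=RU@R.as_matrix();return R,P(s,0,h)+.011*R[:,2]
def step(phis,hs,frm=None):
    o=r.observe();R0,p0=(np.array(o['tool_rot']),np.array(o['ee_pos'])) if frm is None else tgt(*frm)
    print('q',np.array(o['q']).round(1),'t',o['t'])
    for ph,h in zip(phis,hs):
        R,p=tgt(ph,h);print(ph,h,(Ro.from_matrix(R@R0.T).as_rotvec()/(np.pi/2)).round(3),((p-p0)/.12).round(3))
E
python3 - <<'E'
from h import *
step([0,-15,-15],[.09,.09,.029])
E
```

```text
q [-26.2   7.2  34.  128.5 -17.5  29.9  68.6] t 13.3
0 0.09 [-0.166 -0.021  0.536] [ 0.128 -0.028 -0.44 ]
-15 0.09 [-0.249 -0.017  0.681] [ 0.129 -0.034 -0.44 ]
-15 0.029 [-0.249 -0.017  0.681] [ 0.381  0.002 -0.88 ]
```

Call:
{"fn": "play_rows", "kwargs": {"increments": [[-0.04,0,0.11,0.02,0,-0.07,0.4],[-0.08,0,0.21,0.04,-0.01,-0.14,0.4],[-0.11,0,0.32,0.06,-0.02,-0.21,0.4],[-0.14,0,0.4,0.08,-0.02,-0.28,0.4],[-0.166,-0.02,0.48,0.1,-0.03,-0.35,0.4],[-0.18,-0.02,0.536,0.128,-0.03,-0.4,0.4],[-0.22,-0.02,0.61,0.129,-0.03,-0.44,0.4],[-0.249,-0.017,0.68,0.129,-0.034,-0.44,0.4]]}}

```text
t: 13.97
ee_pos: [0.4961, -0.0675, 0.1311]
tool_rot: [[-0.923, -0.243, 0.297], [-0.254, 0.967, 0.0], [-0.288, -0.075, -0.955]]
ft_force: [0.0, -0.7, -0.7]
grip_width: 0.0599
grasp_force: 0.0
```

Call:
{"fn": "play_rows", "kwargs": {"increments": [[0,0,0,0,0,0,0.4],[0,0,0,0,0,0,0.4],[0,0,0,0,0,0,0.4]]}}

```text
t: 14.22
ee_pos: [0.4968, -0.0673, 0.1323]
tool_rot: [[-0.926, -0.232, 0.299], [-0.243, 0.97, 0.002], [-0.29, -0.071, -0.954]]
ft_force: [0.0, -0.7, -0.3]
grip_width: 0.06
grasp_force: 0.0
```

```bash
python3 - <<'E'
from h import *
step([-15,-15],[.06,.029])
E
```

```text
q [-12.9  13.8  17.9 130.  -15.9  20.2 122.1] t 14.2167
-15 0.06 [-0.038 -0.003  0.085] [ 0.122  0.012 -0.211]
-15 0.029 [-0.038 -0.003  0.085] [ 0.25   0.03  -0.434]
```

Call:
{"fn": "play_rows", "kwargs": {"increments": [[-0.038,-0.003,0.085,0.06,0.006,-0.1,0.4],[-0.038,-0.003,0.085,0.122,0.012,-0.21,0.4],[-0.038,-0.003,0.085,0.18,0.02,-0.32,0.4],[-0.038,-0.003,0.085,0.22,0.026,-0.38,0.4],[-0.038,-0.003,0.085,0.25,0.03,-0.434,0.4],[-0.038,-0.003,0.085,0.25,0.03,-0.434,0.4],[-0.038,-0.003,0.085,0.25,0.03,-0.434,0.4]]}}

```text
t: 14.8
ee_pos: [0.5265, -0.0639, 0.0799]
tool_rot: [[-0.882, -0.36, 0.304], [-0.382, 0.924, -0.015], [-0.275, -0.13, -0.953]]
ft_force: [-0.1, 0.5, 0.2]
grip_width: 0.0599
grasp_force: 0.0
```

```bash
python3 - <<'E'
from h import *
step([-15],[.029]);step([-15,-5,5,15,25,35,45],[.029]*7,(-15,.029))
E
```

```text
q [ -8.2  21.6  11.2 129.1 -17.4  12.4 130.4] t 14.8
-15 0.029 [ 0.    -0.    -0.001] [0.002 0.002 0.002]
q [ -8.2  21.6  11.2 129.1 -17.4  12.4 130.4] t 14.8
-15 0.029 [0. 0. 0.] [0. 0. 0.]
-5 0.029 [ 0.055  0.008 -0.096] [-0.001  0.003 -0.   ]
5 0.029 [ 0.11   0.016 -0.192] [-0.002  0.007 -0.   ]
15 0.029 [ 0.165  0.024 -0.289] [-0.002  0.011  0.   ]
25 0.029 [ 0.22   0.031 -0.385] [-0.001  0.014  0.001]
35 0.029 [ 0.275  0.039 -0.481] [0.    0.017 0.002]
45 0.029 [ 0.33   0.047 -0.577] [0.002 0.02  0.003]
```

Call:
{"fn": "play_rows", "kwargs": {"increments": [[0,0,0,0,0,0,-0.2],[0,0,0,0,0,0,-0.4],[0,0,0,0,0,0,-1],[0,0,0,0,0,0,-1],[0,0,0,0,0,0,-1],[0,0,0,0,0,0,-1]], "force": 30}}

```text
t: 15.3
ee_pos: [0.5261, -0.0629, 0.0805]
tool_rot: [[-0.881, -0.362, 0.304], [-0.384, 0.923, -0.014], [-0.276, -0.129, -0.953]]
ft_force: [-4.6, 3.3, 4.9]
grip_width: 0.0319
grasp_force: 29.1
```

Call:
{"fn": "play_rows", "kwargs": {"increments": [[0.0275,0.004,-0.048,0,0.001,0,-1],[0.055,0.008,-0.096,-0.001,0.003,0,-1],[0.0825,0.012,-0.144,-0.001,0.005,0,-1],[0.11,0.016,-0.192,-0.002,0.007,0,-1],[0.11,0.016,-0.192,-0.002,0.007,0,-1]]}}

```text
t: 15.72
ee_pos: [0.5259, -0.062, 0.0804]
tool_rot: [[-0.956, -0.065, 0.286], [-0.049, 0.997, 0.064], [-0.29, 0.047, -0.956]]
ft_force: [-3.4, 3.9, 6.3]
grip_width: 0.0319
grasp_force: 30.1
```

```bash
python3 - <<'E'
from h import *
step([5],[.029]);o=r.observe();print(o['ft_force'],o['ft_torque'],o['grip_width'])
E
```

```text
q [ -1.4  22.    7.1 127.5 -28.7  16.2 124.8] t 15.7167
5 0.029 [-0.002 -0.001  0.   ] [ 0.006 -0.007 -0.003]
[-3.37241539  3.85689733  6.27027878] [0.80684597 0.66385141 0.22740272] 0.03187908491050418
```

Call:
{"fn": "play_rows", "kwargs": {"increments": [[0.0275,0.004,-0.048,0,0.002,0,-1],[0.055,0.008,-0.096,0,0.004,0,-1],[0.0825,0.012,-0.144,0,0.005,0,-1],[0.11,0.016,-0.192,0.001,0.007,0.001,-1],[0.1375,0.02,-0.24,0.001,0.009,0.001,-1],[0.165,0.024,-0.289,0.002,0.01,0.002,-1],[0.1925,0.0275,-0.337,0.003,0.012,0.002,-1],[0.22,0.031,-0.385,0.004,0.013,0.003,-1]]}}

```text
t: 16.38
ee_pos: [0.5263, -0.0602, 0.0808]
tool_rot: [[-0.8, 0.505, 0.324], [0.581, 0.786, 0.21], [-0.149, 0.356, -0.923]]
ft_force: [-3.5, 3.1, 2.9]
grip_width: 0.0318
grasp_force: 30.2
```

Call:
{"fn": "play_rows", "kwargs": {"increments": [[0,0,0,0,0,0,-1],[0,0,0,0,0,0,-1]]}}

```text
t: 16.55
ee_pos: [0.5262, -0.0602, 0.0808]
tool_rot: [[-0.802, 0.503, 0.323], [0.579, 0.788, 0.209], [-0.15, 0.355, -0.923]]
ft_force: [-4.3, 3.0, 5.8]
grip_width: 0.0319
grasp_force: 30.6
```

```bash
python3 - <<'E'
from h import *
step([45],[.029]);o=r.observe();print(o['ft_force'],o['ft_torque'],o['grip_width'])
E
```

```text
q [ 10.8  23.3   0.4 127.5 -52.3  20.  115.2] t 16.55
45 0.029 [-0.001  0.001 -0.003] [ 0.006 -0.009 -0.003]
[-4.33086091  3.04588382  5.77540268] [0.59169313 0.82811693 0.2972395 ] 0.031907612585181606
```

Call:
{"fn": "play_rows", "kwargs": {"increments": [[0,0,0,0,0,0,0],[0,0,0,0,0,0,0.4],[0,0,0,0,0,0,0.4],[0,0,0,0,0,0,0.4]]}}

```text
t: 16.88
ee_pos: [0.5271, -0.0616, 0.0805]
tool_rot: [[-0.801, 0.504, 0.324], [0.579, 0.788, 0.207], [-0.152, 0.353, -0.923]]
ft_force: [-0.4, -0.2, 0.3]
grip_width: 0.0596
grasp_force: 0.0
```

Call:
{"fn": "play_rows", "kwargs": {"increments": [[-0.0275,-0.004,0.048,0,0,0,0.4],[-0.0625,-0.0085,0.105,0,0,0,0.4],[-0.0975,-0.014,0.17,0,0,0,0.4],[-0.13,-0.019,0.23,0,0,0,0.4],[-0.165,-0.024,0.289,0,0,0,0.4],[-0.1925,-0.0275,0.337,0,0,0,0.4],[-0.22,-0.031,0.385,0,-0.01,0,0.4],[-0.22,-0.031,0.385,0,-0.01,0,0.4]]}}

```text
t: 17.55
ee_pos: [0.5271, -0.0617, 0.0804]
tool_rot: [[-0.955, -0.075, 0.287], [-0.06, 0.996, 0.061], [-0.291, 0.041, -0.956]]
ft_force: [0.6, 0.4, 0.2]
grip_width: 0.0594
grasp_force: 0.0
```

```bash
python3 - <<'E'
from h import *
step([-15,-12,5],[.029]*3)
E
```

```text
q [ -1.7  22.    7.2 127.4 -28.1  16.1 124.6] t 17.55
-15 0.029 [-0.108 -0.016  0.187] [-0.003 -0.016 -0.002]
-12 0.029 [-0.092 -0.013  0.158] [-0.003 -0.015 -0.002]
5 0.029 [ 0.002  0.    -0.006] [-0.004 -0.009 -0.003]
```

Call:
{"fn": "play_rows", "kwargs": {"increments": [[-0.03,-0.004,0.05,0,0,0,0.4],[-0.06,-0.008,0.1,0,-0.01,0,0.4],[-0.108,-0.016,0.187,-0.003,-0.013,0,0.4],[-0.108,-0.016,0.187,-0.003,-0.014,0,0.4],[-0.108,-0.016,0.187,-0.003,-0.014,0,-0.2],[-0.108,-0.016,0.187,-0.003,-0.014,0,-1],[-0.108,-0.016,0.187,-0.003,-0.014,0,-1],[-0.108,-0.016,0.187,-0.003,-0.014,0,-1]]}}

```text
t: 18.22
ee_pos: [0.5258, -0.0631, 0.0802]
tool_rot: [[-0.886, -0.352, 0.303], [-0.373, 0.928, -0.012], [-0.276, -0.124, -0.953]]
ft_force: [-4.3, 6.6, 5.2]
grip_width: 0.0319
grasp_force: 29.2
```

Call:
{"fn": "play_rows", "kwargs": {"increments": [[0,0,0,0,0,0,-1],[0,0,0,0,0,0,-1]]}}

```text
t: 18.38
ee_pos: [0.5258, -0.0631, 0.0802]
tool_rot: [[-0.886, -0.352, 0.303], [-0.372, 0.928, -0.012], [-0.277, -0.124, -0.953]]
ft_force: [-3.3, 5.7, 5.3]
grip_width: 0.032
grasp_force: 29.2
```

Call:
{"fn": "play_rows", "kwargs": {"increments": [[0.0275,0.004,-0.048,0,0.001,0,-1],[0.055,0.008,-0.096,-0.001,0.003,0,-1],[0.0825,0.012,-0.144,-0.001,0.005,0,-1],[0.11,0.016,-0.192,-0.002,0.007,0,-1],[0.1375,0.02,-0.24,-0.002,0.009,0,-1],[0.165,0.024,-0.289,-0.002,0.011,0,-1],[0.1925,0.0275,-0.337,-0.002,0.012,0,-1],[0.22,0.031,-0.385,-0.001,0.014,0.001,-1]]}}

```text
t: 19.05
ee_pos: [0.5256, -0.0609, 0.0803]
tool_rot: [[-0.924, 0.245, 0.294], [0.296, 0.945, 0.143], [-0.242, 0.219, -0.945]]
ft_force: [-3.0, 4.9, 0.7]
grip_width: 0.0317
grasp_force: 29.6
```

Call:
{"fn": "play_rows", "kwargs": {"increments": [[0.0275,0.004,-0.048,0,0.001,0,-1],[0.055,0.008,-0.096,0,0.002,0,-1],[0.066,0.009,-0.115,0,0.003,0,-1],[0.066,0.009,-0.115,0,0.003,0,-1]]}}

```text
t: 19.38
ee_pos: [0.5258, -0.0603, 0.0804]
tool_rot: [[-0.857, 0.411, 0.31], [0.479, 0.858, 0.186], [-0.189, 0.308, -0.933]]
ft_force: [-1.4, 6.8, 2.7]
grip_width: 0.0319
grasp_force: 29.9
```

```bash
python3 - <<'E'
from h import *
step([37],[.029]);o=r.observe();print(o['ft_force'],o['grip_width'])
step([37,37,37],[.05,.08,.12],(37,.029))
E
```

```text
q [  8.9  23.    1.3 127.2 -47.4  19.5 116.3] t 19.3833
37 0.029 [-0.005 -0.001  0.006] [ 0.009 -0.01  -0.001]
[-1.41297573  6.7547411   2.71922349] 0.031872838368507836
q [  8.9  23.    1.3 127.2 -47.4  19.5 116.3] t 19.3833
37 0.05 [0. 0. 0.] [-0.087 -0.012  0.152]
37 0.08 [0. 0. 0.] [-0.21  -0.03   0.368]
37 0.12 [0. 0. 0.] [-0.375 -0.054  0.657]
```

Call:
{"fn": "play_rows", "kwargs": {"increments": [[0,0,0,0,0,0,0],[0,0,0,0,0,0,0.4],[0,0,0,0,0,0,0.4],[0,0,0,-0.1,-0.014,0.17,0.4],[0,0,0,-0.21,-0.03,0.37,0.4],[0,0,0,-0.375,-0.054,0.657,0.4],[0,0,0,-0.375,-0.054,0.657,0.4],[0,0,0,-0.375,-0.054,0.657,0.4]]}}

```text
t: 20.05
ee_pos: [0.4822, -0.0692, 0.1614]
tool_rot: [[-0.857, 0.407, 0.315], [0.475, 0.861, 0.18], [-0.198, 0.304, -0.932]]
ft_force: [0.8, 0.3, 0.2]
grip_width: 0.0598
grasp_force: 0.0
```

```bash
cat >> h.py <<'E'
def rect(c,im,h,f=6):
    src=[];dst=[]
    for ds,dy in((.05,.05),(.05,-.05),(-.05,-.05),(-.05,.05)):
        src.append(proj(c,P(.051+ds,dy,h)));dst.append([300-dy*1000*f,300-ds*1000*f])
    return cv2.warpPerspective(im,cv2.getPerspectiveTransform(np.float32(src),np.float32(dst)),(600,600))
def knob(c,im):
    t=rect(c,im,.032);g=t.min(2).astype(int);Y,X=np.mgrid[:600,:600];rr=np.hypot(X-300,Y-300)/6
    m=((g>110)&(rr<15)).astype(np.uint8);ys,xs=np.nonzero(m)
    v=np.c_[xs,ys].astype(float);d=np.linalg.svd(v-v.mean(0),full_matrices=False)[2][0]
    print('n',len(v),'mean',(v.mean(0)-300)/6,'line angle (mod 180)',np.degrees(np.arctan2(-d[1],-d[0]))*1 if 0 else np.degrees(np.arctan2(d[1],d[0]))%180,'ext',(v@d).min()-v.mean(0)@d,(v@d).max()-v.mean(0)@d)
    t=rect(c,im,.004);g=cv2.cvtColor(t,cv2.COLOR_BGR2GRAY)
    A=np.radians(np.arange(0,360,1));
    def ring(R):return cv2.remap(g,np.float32(300-6*R*np.cos(A))[None],np.float32(300-6*R*np.sin(A))[None],1)[0]
    for R in(26,28,29.5):
        p=ring(R).astype(int);print(R,'dark 120..175',p[120:176:2])
    p=np.max([ring(R) for R in(18.5,19.5,20)],0);print('bright tip at',np.argsort(p)[-6:],p.max())
E
python3 - <<'E'
from h import *
import pickle
c0=pickle.load(open('w5.pkl','rb'));knob(c0,cv2.imread('pics/w5.png'))
c,s=wrist('pics/w6.png');pickle.dump(c,open('w6.pkl','wb'));print(s['t'],s['q'].round(1));knob(c,cv2.imread('pics/w6.png'))
E
```

```text
n 2358 mean [-2.9867119  -2.88323438] line angle (mod 180) 18.24970941731793 ext -67.02598204895219 112.26297808896311
26 dark 120..175 [180 179 179 176 176 176 178 179 178 176 172 160 135 105 101 123 147 156
 155 154 149 147 154 160 160 160 159 153]
28 dark 120..175 [178 178 178 177 176 175 175 176 176 175 172 164 139 107 102 127 155 169
 172 174 174 179 199 219 225 227 227 225]
29.5 dark 120..175 [161 161 162 161 161 159 158 157 157 157 154 150 129 105 100 118 142 151
 153 153 154 157 174 195 203 207 210 210]
bright tip at [28 33 29 30 32 31] 171
20.05 [  2.5  11.1  11.1 128.5 -35.5  29.2 105.5]
n 2056 mean [ 6.26353761 -4.99967575] line angle (mod 180) 141.76381109192155 ext -41.7231355505715 44.03816431705749
26 dark 120..175 [190 190 189 187 186 187 188 189 189 187 186 178 152 116 104 132 167 183
 187 187 188 188 188 190 194 203 214 221]
28 dark 120..175 [188 189 189 188 187 186 187 187 187 187 185 178 153 118 107 140 172 183
 186 186 187 188 198 221 237 241 244 244]
29.5 dark 120..175 [168 169 169 170 171 169 169 168 167 166 166 162 146 116 106 128 155 165
 166 166 168 170 181 206 219 220 221 222]
bright tip at [140 135 139 138 136 137] 182
```

```bash
python3 - <<'E'
from h import *
import pickle
c=pickle.load(open('w6.pkl','rb'));im=cv2.imread('pics/w6.png')
for h in(.005,):
    g=rect(c,im,h).min(2);A=np.radians(np.arange(126,160,1))
    for R in(18,19,20,21,21.5,22,23):
        print(R,cv2.remap(g,np.float32(300-6*R*np.cos(A))[None],np.float32(300-6*R*np.sin(A))[None],1)[0])
# ring centre check: outer ring edge via threshold circle
step([22,22],[.08,.029])
E
```

```text
18 [ 72  78  85 100 116 132 147 162 170 177 181 181 179 175 168 160 146 130
 114 100  86  76  73  70  69  69  69  70  69  68  68  69  69  69]
19 [ 69  72  77  91 105 122 139 155 166 175 180 181 181 177 172 161 147 132
 115  98  85  78  71  69  69  68  69  70  71  70  69  69  69  70]
20 [ 67  68  71  82  93 110 129 145 158 172 177 181 181 178 173 160 147 129
 111  95  83  73  70  69  68  69  69  71  72  73  74  75  75  73]
21 [ 68  68  69  75  81  99 117 136 154 167 174 181 180 178 170 161 147 128
 109  95  81  75  72  72  75  79  87  93  98 104 107 109 109 107]
21.5 [ 82  78  77  80  83 100 116 135 154 166 174 180 180 179 171 163 148 131
 114  98  85  78  73  78  83  91 103 114 121 127 131 134 136 132]
22 [ 99  94  91  89  91 104 118 136 154 166 174 179 180 178 172 164 151 136
 120 103  90  81  80  85  93 108 121 132 142 150 154 155 154 154]
23 [146 142 137 136 135 139 145 155 165 171 178 180 181 179 177 170 163 151
 135 119 103  93  93  97 113 130 144 158 166 172 175 175 176 177]
q [  2.6  11.3  11.  128.6 -35.5  29.2 105.5] t 20.1
22 0.08 [-0.084 -0.01   0.148] [ 0.161  0.026 -0.298]
22 0.029 [-0.084 -0.01   0.148] [ 0.371  0.056 -0.666]
```

The pointer reads about 9° short of the tab (137.4° against 147.2° in the same view). I'll regrip and turn 9.5° more.

Call:
{"fn": "play_rows", "kwargs": {"increments": [[-0.04,-0.005,0.07,0.05,0.01,-0.1,0.4],[-0.084,-0.01,0.148,0.1,0.018,-0.2,0.4],[-0.084,-0.01,0.148,0.161,0.026,-0.298,0.4],[-0.084,-0.01,0.148,0.23,0.036,-0.42,0.4],[-0.084,-0.01,0.148,0.3,0.046,-0.54,0.4],[-0.084,-0.01,0.148,0.371,0.056,-0.666,0.4],[-0.084,-0.01,0.148,0.371,0.056,-0.666,0.4],[-0.084,-0.01,0.148,0.371,0.056,-0.666,0.4]]}}

```text
t: 20.77
ee_pos: [0.5251, -0.0617, 0.0775]
tool_rot: [[-0.939, 0.191, 0.286], [0.235, 0.964, 0.127], [-0.251, 0.187, -0.95]]
ft_force: [-0.9, -0.5, -0.5]
grip_width: 0.06
grasp_force: 0.0
```

Call:
{"fn": "play_rows", "kwargs": {"increments": [[0,0,0,0,0,0,-0.2],[0,0,0,0,0,0,-1],[0,0,0,0,0,0,-1],[0,0,0,0,0,0,-1],[0,0,0,0,0,0,-1],[0,0,0,0,0,0,-1]]}}

```text
t: 21.27
ee_pos: [0.5259, -0.061, 0.0803]
tool_rot: [[-0.938, 0.189, 0.29], [0.233, 0.964, 0.128], [-0.256, 0.187, -0.948]]
ft_force: [-3.8, 2.4, 8.2]
grip_width: 0.0318
grasp_force: 29.9
```

Call:
{"fn": "play_rows", "kwargs": {"increments": [[0.0275,0.004,-0.048,0,0.001,0,-1],[0.052,0.0075,-0.0915,0,0.003,0,-1],[0.052,0.0075,-0.0915,0,0.003,0,-1],[0.052,0.0075,-0.0915,0,0.003,0,-1]]}}

```text
t: 21.6
ee_pos: [0.526, -0.0606, 0.0804]
tool_rot: [[-0.896, 0.327, 0.3], [0.386, 0.908, 0.163], [-0.219, 0.262, -0.94]]
ft_force: [-2.7, 3.2, 7.4]
grip_width: 0.0319
grasp_force: 30.4
```

```bash
python3 - <<'E'
from h import *
o=r.observe();print(o['ft_force'],o['grip_width'])
step([31.5],[.029])
E
```

```text
[-2.69394538  3.22730341  7.43816737] 0.03187020871024966
q [  7.6  22.8   1.6 127.  -42.5  18.9 116.6] t 21.6
31.5 0.029 [-0.001 -0.001 -0.001] [ 0.006 -0.009 -0.001]
```

Call:
{"fn": "play_rows", "kwargs": {"increments": [[0,0,0,0,0,0,0],[0,0,0,0,0,0,0.4],[0,0,0,0,0,0,0.4],[0,0,0,-0.1,-0.014,0.17,0.4],[0,0,0,-0.21,-0.03,0.37,0.4],[0,0,0,-0.375,-0.054,0.657,0.4],[0,0,0,-0.375,-0.054,0.657,0.4],[0,0,0,-0.375,-0.054,0.657,0.4]]}}

```text
t: 22.27
ee_pos: [0.4815, -0.0685, 0.1602]
tool_rot: [[-0.895, 0.327, 0.303], [0.386, 0.908, 0.161], [-0.223, 0.261, -0.939]]
ft_force: [0.4, -0.4, -1.1]
grip_width: 0.0595
grasp_force: 0.0
```

```bash
cat >> h.py <<'E'
def prof(c,im):
    g=rect(c,im,.005);A=np.arange(120,176,.5);a=np.radians(A)
    for R in(18,19,20,21,22):
        p=cv2.remap(g,np.float32(300-6*R*np.cos(a))[None],np.float32(300-6*R*np.sin(a))[None],1)[0].min(1).astype(float);w=np.clip(p-110,0,None) if R<22 else p*0+1;print('ptr',R,(w*A).sum()/w.sum(),p.max())
    for R in(26,27,28,29):
        p=cv2.remap(g,np.float32(300-6*R*np.cos(a))[None],np.float32(300-6*R*np.sin(a))[None],1)[0].max(1).astype(float);w=np.clip(150-p,0,None);print('tab',R,(w*A).sum()/w.sum())
E
python3 - <<'E'
from h import *
import pickle
c,s=wrist('pics/w7.png');pickle.dump(c,open('w7.pkl','wb'));print(s['t']);knob(c,cv2.imread('pics/w7.png'));prof(c,cv2.imread('pics/w7.png'))
E
```

```text
22.2667
n 2064 mean [ 6.99572028 -3.87322351] line angle (mod 180) 151.33107235333424 ext -41.96670098723777 43.98818901399268
26 dark 120..175 [190 190 189 188 187 187 188 189 189 187 186 178 151 115 103 130 165 181
 186 188 188 188 188 190 197 205 213 224]
28 dark 120..175 [189 188 189 187 187 186 187 187 187 187 185 179 156 118 102 132 168 183
 185 187 188 191 207 227 238 243 245 245]
29.5 dark 120..175 [167 167 168 169 170 169 168 168 167 167 166 161 144 117 104 126 154 164
 166 168 168 170 183 205 219 223 223 224]
bright tip at [145 140 141 144 143 142] 182
ptr 18 142.26526162790697 180.0
ptr 19 142.80334092634777 181.0
ptr 20 143.23480662983425 182.0
ptr 21 154.32913580246912 177.0
ptr 22 147.75 175.0
tab 26 147.7952380952381
tab 27 147.81511254019293
tab 28 147.82950819672132
tab 29 147.83382789317508
```

What I tracked at skirt height was the top line displaced by parallax. The top line itself reads 151°, with the tab at about 147.5°. That is inside tolerance, but I'll turn it back 3.7° for margin.

Call:
{"fn": "play_rows", "kwargs": {"increments": [[0,0,0,0.06,0.009,-0.11,0.4],[0,0,0,0.12,0.018,-0.22,0.4],[0,0,0,0.19,0.027,-0.33,0.4],[0,0,0,0.26,0.036,-0.45,0.4],[0,0,0,0.32,0.045,-0.56,0.4],[0,0,0,0.375,0.054,-0.65,0.4],[0,0,0,0.375,0.054,-0.65,0.4],[0,0,0,0.375,0.054,-0.65,0.4]]}}

```text
t: 22.98
ee_pos: [0.5252, -0.0614, 0.0784]
tool_rot: [[-0.897, 0.328, 0.296], [0.386, 0.908, 0.162], [-0.216, 0.26, -0.941]]
ft_force: [-0.4, 0.6, 0.1]
grip_width: 0.0596
grasp_force: 0.0
```

Call:
{"fn": "play_rows", "kwargs": {"increments": [[0,0,0,0,0,0,-0.2],[0,0,0,0,0,0,-1],[0,0,0,0,0,0,-1],[0,0,0,0,0,0,-1],[0,0,0,0,0,0,-1],[0,0,0,0,0,0,-1]]}}

```text
t: 23.48
ee_pos: [0.526, -0.0608, 0.0811]
tool_rot: [[-0.896, 0.326, 0.3], [0.385, 0.909, 0.162], [-0.22, 0.261, -0.94]]
ft_force: [-2.4, 2.3, 7.9]
grip_width: 0.032
grasp_force: 29.9
```

Call:
{"fn": "play_rows", "kwargs": {"increments": [[-0.01,-0.0015,0.018,0,0,0,-1],[-0.0204,-0.003,0.0356,0,0,0,-1],[-0.0204,-0.003,0.0356,0,0,0,-1],[-0.0204,-0.003,0.0356,0,0,0,-1]]}}

```text
t: 23.82
ee_pos: [0.526, -0.0609, 0.081]
tool_rot: [[-0.915, 0.273, 0.296], [0.327, 0.933, 0.148], [-0.236, 0.232, -0.944]]
ft_force: [-1.5, 2.4, 7.5]
grip_width: 0.0317
grasp_force: 30.1
```

Call:
{"fn": "play_rows", "kwargs": {"increments": [[0,0,0,0,0,0,0],[0,0,0,0,0,0,0.4],[0,0,0,0,0,0,0.4],[0,0,0,-0.1,-0.014,0.17,0.4],[0,0,0,-0.21,-0.03,0.37,0.4],[0,0,0,-0.375,-0.054,0.657,0.4],[0,0,0,-0.375,-0.054,0.657,0.4],[0,0,0,-0.375,-0.054,0.657,0.4]]}}

```text
t: 24.48
ee_pos: [0.4815, -0.0684, 0.161]
tool_rot: [[-0.914, 0.274, 0.299], [0.328, 0.933, 0.147], [-0.239, 0.233, -0.943]]
ft_force: [-0.5, -0.0, -0.4]
grip_width: 0.0599
grasp_force: 0.0
```

```bash
python3 - <<'E'
from h import *
c,s=wrist('pics/w8.png');print(s['t']);knob(c,cv2.imread('pics/w8.png'));prof(c,cv2.imread('pics/w8.png'))
t=snap('top','pics/t8.png').get('K')
a=cv2.imread('pics/t4.png').astype(int);b=cv2.imread('pics/t8.png').astype(int)
for n_,sl_ in dict(bottle=np.s_[180:220,180:212],timer=np.s_[150:190,285:320],cover_bar=np.s_[175:235,215:268],beaker=np.s_[240:266,190:218]).items():print(n_,abs(a[sl_]-b[sl_]).mean())
E
```

```text
24.4833
n 2059 mean [ 6.68836005 -4.28905618] line angle (mod 180) 147.62934028117238 ext -42.216655975013396 44.06744531685065
26 dark 120..175 [189 189 189 187 186 187 188 189 189 187 185 176 150 114 101 129 165 181
 186 187 188 188 187 193 197 205 216 223]
28 dark 120..175 [188 188 188 187 186 186 186 187 187 186 184 180 155 118 101 132 169 182
 185 187 187 190 205 227 239 243 245 245]
29.5 dark 120..175 [166 166 167 169 170 168 167 167 166 164 165 162 145 115 103 126 154 164
 166 165 167 170 184 206 220 222 223 223]
bright tip at [136 141 137 140 138 139] 182
ptr 18 138.7666428060129 181.0
ptr 19 139.2134192570129 181.0
ptr 20 142.00266362252663 182.0
ptr 21 154.27715355805245 181.0
ptr 22 147.75 179.0
tab 26 147.78994082840237
tab 27 147.80513595166164
tab 28 147.83223684210526
tab 29 147.8723076923077
bottle 5.500520833333334
timer 23.628333333333334
cover_bar 6.461530398322851
beaker 5.831043956043956
```

The top line now reads 147.6° and the tab 147.5°. The cover, bar, bottle and beaker regions of the top view match the earlier picture apart from noise. The timer region changed only because the arm was covering it before. Handing in.

```bash
python3 -c "
from h import *
print(r.job_done())"
```

```text
the job is handed in; nothing more can be done
None
```

I handed the job in at about 24.5 s: the stay bar lies in both notches with the cover leaning on it, and the knob's pointer measures within about 1° of the tab. `job_done` returned no verdict. I overshot the tab by about 4° and turned the knob back to correct it; I didn't check the timer separately at the end, but no move went near it.

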